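# Fetch the sharpening stone from behind the bench clutter

## Task

I want to sharpen a gouge: the stone is at the back of the bench tray, behind the mallet, the oil bottle and the paste jar. Stand all three on the rubber mat at the side, set the stone flat in its holder between the two steel jaws, then put the mallet, the bottle and the jar each back upright just where it stood in the tray, so that the mat is clear for the gouges. Set each one down rather than dropping it, tip none of them over, and leave the knife, the carved rosette and the wax tin where they are.

Things in the scene. Friction and masses are not known exactly. Their poses are not given: they have to be found in the camera images.
- mallet: carver's round wooden mallet standing upright on its head, the tallest thing in the tray: dark tapered head 72 mm across at the foot, 58 mm at its top 92 mm up, closing in to 99 mm; pale round handle on the axis, 27 mm across and straight from 112 to 186 mm above the foot, 197 mm tall in all. About 0.4 kg. Origin: centre of the foot; z up. Its place in the row is one of three (shuffled with bottle and jar).
- bottle: amber honing-oil bottle with a paper label and black cap, standing: body 60 mm across and straight to 80 mm, shoulder, cap 30 mm across from 92 to 108 mm (the top). About 0.2 kg. Origin: centre of the foot; z up. Shuffled with mallet and jar.
- jar: white paste jar with a metal screw lid, a plain cylinder 64 mm across and 84 mm tall, standing. About 0.22 kg. Origin: centre of the foot; z up. Shuffled with mallet and bottle.
- stone: combination sharpening stone, a plain slab 200 x 50 x 25 mm, dark grey below and pale above, lying flat along the back of the tray behind the row of three, about 30 mm clear of the back rim but only 5 to 17 mm clear of the row in front. 0.55 kg. Origin: centre of its underside; x along its length, y across its width, z up; either end may go either way in the holder.
- tray: bench tray, fixed: 192 mm deep (x) by 326 mm wide (y), floor 8 mm thick, rim 8 mm thick and 28 mm high all round. Origin: centre of its underside on the bench; x points to its back, y to its left, z up. The row of mallet, bottle and jar stands about 38 mm in front of its centre line, 80 mm apart (gaps of 7 to 23 mm between them); the stone lies behind, centred about 32 mm behind the centre line.
- mat: black ribbed rubber mat, fixed, 180 mm (x) by 160 mm (y), 4 mm thick, empty, on one side of the bench (left or right; the stone holder is on the other). Origin: centre of its underside on the bench; z up.
- holder: sharpening-stone holder, fixed: wooden base 270 mm (x) by 80 mm (y), 15 mm thick, with a steel jaw upright at each end, 56 mm wide, rising 14 mm above the base and 216 mm apart inside (8 mm spare at each end of the stone); the long sides are open. A brass clamp wheel sticks out to 154 mm at the +x end, at 23 mm height. Origin: centre of its underside on the bench; x along its length, z up. The stone lies on the base, its length along x, in the middle.
- knife: bystander: carving knife lying at the left (+y) end of the tray along the tray's x, wooden handle 100 x 22 x 16 mm and short steel blade, 150 mm in all. Origin: underside, 75 mm from the handle's end. Leave it.
- rosette: bystander: round carved wooden rosette, 112 mm across, 26 mm high, on the bench in front of the tray. Origin: centre of its underside. Leave it.
- tin: bystander: flat round wax tin, 71 mm across and 26 mm high, on the bench left of the tray. Origin: centre of its underside. Leave it.
There are look-alikes about, which are no part of the job. What is shaped like the mallet but green or purple is not meant.

How it is judged:
By the outcome, as a careful person would: the job done as asked, in the order asked, and still so for the second after the job is handed in, with the robot touching nothing.
It also fails if it takes over 141 s, if anything falls off the work surface, if the arm or the gripper's body presses on something with over 40 N, if the wrist force passes 120 N, or if a joint passes its speed limit or range.

## Robot

A 6-joint arm with a two-finger parallel gripper is mounted at the origin on the work surface. World frame = base frame: x ahead of the robot, y to its left, z up, the work surface at z = 0. Lengths are in m, angles in rad, forces in N, time in s.
With the tool pointing down it reaches from about 0.3 to 0.875 m from the base axis. Payload 4.2 kg.
Tool frame: the origin (TCP) lies on the centre line of the jaws, within the pads' length; the fingertips stand 8 mm ahead of it and the grasp point (between the pads) lies 11 mm behind it; z points along the fingers, y is the line along which they close (so a half turn about z gives the same grasp; the last joint's range is limited). The gripper opens to 85 mm and grips with 20 to 120 N. Pads are 22 mm wide; open, the fingers measure 114 mm over their backs; the gripper's body (76 mm by 85 mm) begins 54 mm behind the grasp point. The pads swing forward as they close: fully open they stand 13 mm farther back than shut.
Start: joints at [-1.32, 0.32, 1.565, -0, 1.257, -0.02], TCP at [0.154, -0.554, 0.239] pointing down, gripper open.
Joint ranges: [-3.11, 3.11], [-0.84, 2.01], [0.21, 2.61], [-1.34, 4.49], [0.05, 2.63], [-2.56, 2.56]. Speed limits (rad/s): [2.57, 2.57, 3.14, 3.14, 3.14, 3.14].

## Interface

Orientations are given as a rotation vector (axis times angle).
In Python, from station import * gives the robot as it stands.
- The arm moves only by the tool arm_command, never from a script. Its argument "increments" is one flat list of numbers, 5 for each row, row after row: the closure, from -1 (fully open) to 1 (shut), so that 0 is half open, then the shift along the tool's x, y, z in mm, then the turn about the tool's z in degrees. A call has 1 to 10 rows; each row shifts and turns the commanded pose from where the row before left it, along the tool's axes as they then stand; what a row does not reach is not made up. A row lasts 1/10 s, in which the tool goes at most 50 mm and 8.59 degrees, less where a joint would pass 70% of its speed; a pose out of reach is approached as far as the arm can. A call with a gripper value outside its range is refused whole. The fingers move at their own pace and stop on an object; "squeeze" is the grip in N (left out, the last holds). Time passes only in rows, so rows that do not move let the fingers close. It gives the time, the measured TCP pose, the force, the opening and the grip force at its end, in the units of the state.
- state(): the state, without advancing time (a new reading comes with each control period).
- snapshot(name): name is "side" or "top"; returns (picture, depth): 480x640x3 uint8, red, green, blue; 480x640 float32, m along the optical axis (not along the pixel's ray), 0 where there is no reading.
- calibration(name): a dict with "vfov" (degrees; the focal length in pixels is half the picture's height over the tangent of half this angle, whatever the lens; pixels are square), "cx", "cy" (the principal point, pixels), "origin" and "attitude" of the camera in the world. Camera axes: x right, y down, z forward; pixel columns grow to the right and rows downward; lengths in m; the calibration is good to about 2 mm. A picture is of the moment at which its call begins. calibration takes no time and is no camera call.
- hand_in(): hands the job in; it is judged then, once.
The state is a dict: "time": time; "q": joint angles; "qvel": joint speeds; "joint_efforts": joint torques, N m; "ee_pos": TCP position; "tcp_rot": TCP orientation; "contact_force": force on the tool from outside, world axes, zero at the start; "torque": the same for the moment, N m; "finger_gap": finger opening in m; "grasp_force": force on a finger pad.
Only numpy, scipy, OpenCV 4.12 (cv2) and the standard library are available. Lean on these libraries where they do the work, as an engineer would, in place of code of your own. Each camera call takes 0.05 s, during which the arm holds its last target. There are 200 camera calls.

## Working session

There is one attempt and no reset: what is moved stays moved. The work goes in short steps, Python scripts to look and compute and a tool call to move; the robot and the scene stay as the last step left them, time stands still between calls to the robot, and variables do not carry over. Pictures are saved under pics/ and viewed, at most 14 in all, crops included, and the job is handed in when it is done.

Besides the shell and the picture viewer there is one more tool, called after "Request:" as name(argument=value, ...) on one line, values as JSON. arm_command: Moves the arm, as the interface text tells. Its arguments: {"type":"object","properties":{"increments":{"type":"array"},"squeeze":{"type":"number"}},"required":["increments"]}

```bash
ls; mkdir -p pics
cat > h.py <<'E'
from station import *
import numpy as np, cv2
from scipy.spatial.transform import Rotation as R
def cal(n):
    c=calibration(n); f=240/np.tan(np.radians(c["vfov"])/2)
    A=np.array(c["attitude"],float)
    if A.shape==(3,): A=R.from_rotvec(A).as_matrix()
    elif A.shape==(4,): raise SystemExit("quat")
    return f,c["cx"],c["cy"],np.array(c["origin"]),A
def cloud(n,d):
    f,cx,cy,o,A=cal(n); v,u=np.mgrid[:480,:640]
    return np.stack([(u-cx)/f*d,(v-cy)/f*d,d],-1)@A.T+o
def ray(n,u,v,z):
    f,cx,cy,o,A=cal(n); r=A@np.array([(u-cx)/f,(v-cy)/f,1]); return o+r*(z-o[2])/r[2]
def save(n,p): cv2.imwrite("pics/"+n,p[...,::-1])
E
python3 - <<'E'
from h import *
for n in("top","side"):
    print(calibration(n)); p,d=snapshot(n); save(n+"0.png",p); np.savez("pics/"+n+"0.npz",p=p,d=d); print((d>0).mean())
print(state())
E
```

```text
pics
{'vfov': 53.63844958622737, 'cx': 327.523400459171, 'cy': 245.73564080429932, 'origin': array([ 0.24334024, -0.07535431,  1.0840249 ]), 'attitude': array([-2.16279143,  2.04701952, -0.21638783])}
0.99587890625
{'vfov': 54.88388278945311, 'cx': 316.1698143963731, 'cy': 239.42593110911892, 'origin': array([0.30134949, 0.72289469, 1.07272591]), 'attitude': array([-0.32091594,  2.89218518, -1.01049077])}
0.9958984375
{'time': 0.1, 'q': array([-1.32000920e+00,  3.20229804e-01,  1.56557256e+00, -1.09380227e-05,
        1.25739380e+00, -2.00031459e-02]), 'qvel': array([ 0.00030703, -0.00279153, -0.00392876,  0.00121742, -0.00026291,
        0.00031893]), 'joint_efforts': array([ 6.17109163e-05, -4.16406441e+01, -2.34704286e+01, -3.52033896e-05,
        4.91084837e-03,  3.21057074e-07]), 'ee_pos': array([ 0.15370031, -0.5536419 ,  0.23855924]), 'tcp_rot': array([-3.11126322e+00, -4.23848381e-01,  3.06078817e-04]), 'contact_force': array([-0.25767043,  0.39544087,  0.54906776]), 'torque': array([-0.03123214, -0.02783886, -0.02674965]), 'grasp_force': 0.0, 'finger_gap': 0.08519509756618543}
```

View pics/top0.png

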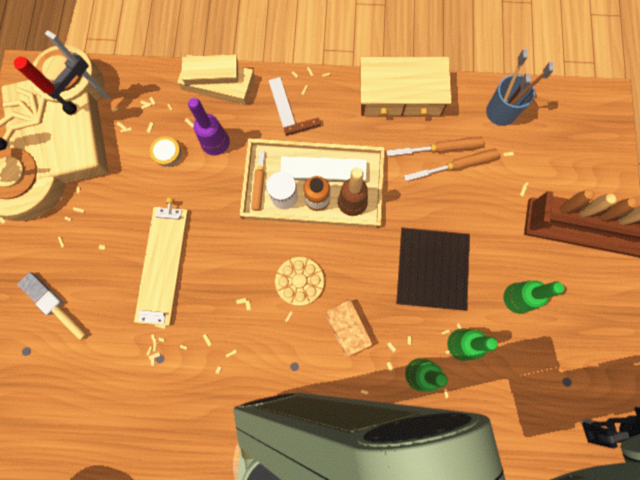

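View pics/side0.png

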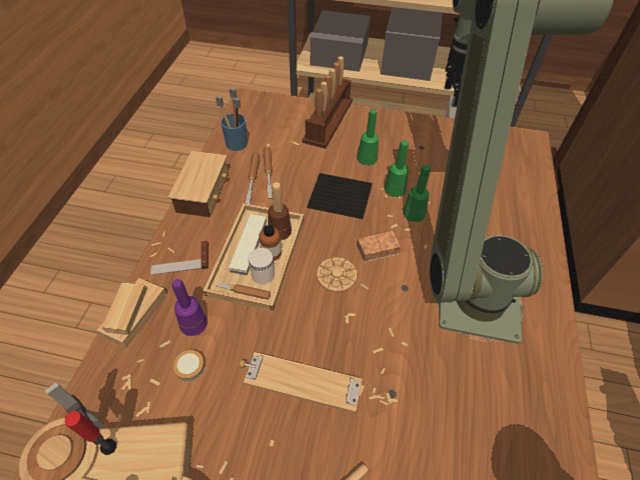

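The top view shows the tray (243–385, 142–227), with the jar at (281,188), the bottle at (317,190) and the mallet at (353,195). The stone is at (323,168), the mat at (434,268) on the right and the holder at (162,265) on the left. There are five mallet shapes: brown at (353,195), purple at (210,135) and green at (525,297), (470,343) and (427,376). Only the brown one stands in the tray row and is dark and pale, so it's the one meant.

Run:
```python
from h import *
Z=np.load("pics/top0.npz");p,d=Z["p"],Z["d"];C=cloud("top",d)
S=np.load("pics/side0.npz");ps,ds=S["p"],S["d"];CS=cloud("side",ds)
save("crop0.png",cv2.resize(np.hstack([p[130:240,230:400],ps[180:310,195:365][:110]]),None,fx=2.3,fy=2.3,interpolation=cv2.INTER_CUBIC))
print("bench z",np.median(C[240:260,200:260,2]),np.median(CS[330:345,400:430,2]))
def rect(name,m,z=None):
    cs,_=cv2.findContours(m.astype(np.uint8),cv2.RETR_EXTERNAL,cv2.CHAIN_APPROX_NONE);c=max(cs,key=cv2.contourArea)
    mm=np.zeros(m.shape,np.uint8);cv2.drawContours(mm,[c],-1,1,-1);zz=np.median(C[...,2][(mm>0)&m]) if z is None else z
    w=np.array([ray("top",*q[0],zz)[:2] for q in c])
    r=cv2.minAreaRect((w*1000).astype(np.float32));print(name,"z %.4f"%np.median(C[...,2][(mm>0)&m]),np.round(r[0],1),np.round(r[1],1),round(r[2],1));return r
v,u=np.mgrid[:480,:640]
box=lambda a,b,c,e:(u>=a)&(u<b)&(v>=c)&(v<e)
rect("mat",(p.max(-1)<60)&box(385,485,215,320))
h=cv2.cvtColor(p,cv2.COLOR_RGB2HSV)
rect("holder z>8mm",(C[...,2]>.009)&box(125,195,195,335),.015)
rect("tray z>15",(C[...,2]>.018)&box(235,392,135,235)&(C[...,2]<.2),.028)
rect("stone",(C[...,2]>.025)&(C[...,2]<.04)&(h[...,1]<70)&(p.min(-1)>150)&box(275,372,150,185),.033)
# cylinders: top faces
def circ(name,lo,hi,b):
  for n,CC in(("top",C),("side",CS)):
    q=CC.reshape(-1,3);q=q[(q[:,2]>lo)&(q[:,2]<hi)&(q[:,0]>b[0])&(q[:,0]<b[1])&(q[:,1]>b[2])&(q[:,1]<b[3])]
    if len(q)<5: print(name,n,len(q));continue
    (c,r)=cv2.minEnclosingCircle((q[:,:2]*1000).astype(np.float32));print(name,n,len(q),np.round(c,1),round(r,1),"zmax %.3f"%q[:,2].max(), np.round(q.mean(0)*1000,1))
for nm,(a,b) in dict(jar=(281,188),bottle=(316,184),mallet=(356,175)).items():
    X=C[b,a];print(nm,np.round(X,4))
    bx=(X[0]-.06,X[0]+.06,X[1]-.038,X[1]+.038)
    lo,hi={"jar":(.085,.1),"bottle":(.108,.125),"mallet":(.19,.215)}[nm]
    circ(nm,lo,hi,bx)
circ("mallet handle",.13,.19,(X[0]-.06,X[0]+.06,X[1]-.038,X[1]+.038))
```

```text
bench z 0.00017734583201289844 0.0002474080481763563
mat z 0.0044 [ 436.4 -306.3] [154.7 172.8] 87.7
holder z>8mm z 0.0155 [422.1 316.1] [ 82.3 293.2] 88.2
tray z>15 z 0.0333 [623.9 -16.9] [325.7 195.7] 89.1
stone z 0.0333 [656.2 -39.2] [ 52.  199.5] 0.7
jar [0.5812 0.0477 0.0919]
jar top 649 [589.1  48.4] 33.3 zmax 0.099 [587.6  48.8  92.1]
jar side 414 [588.8  52.2] 33.8 zmax 0.100 [587.5  53.2  92.1]
bottle [ 0.5853 -0.0298  0.1181]
bottle top 153 [586.8 -30. ] 15.7 zmax 0.121 [586.2 -29.3 116. ]
bottle side 92 [586.9 -27.2] 16.1 zmax 0.121 [586.1 -25.8 115.8]
mallet [ 0.5767 -0.1108  0.2066]
mallet top 144 [ 583.9 -112.3] 13.4 zmax 0.209 [ 581.4 -112.2  201. ]
mallet side 75 [ 584.  -108.8] 13.0 zmax 0.208 [ 583.4 -106.4  200.2]
mallet handle top 126 [ 582.3 -112.3] 13.2 zmax 0.190 [ 574.6 -111.2  160.8]
mallet handle side 152 [ 582.9 -108.3] 14.0 zmax 0.190 [ 581.2 -101.8  161.1]
```

View pics/crop0.png

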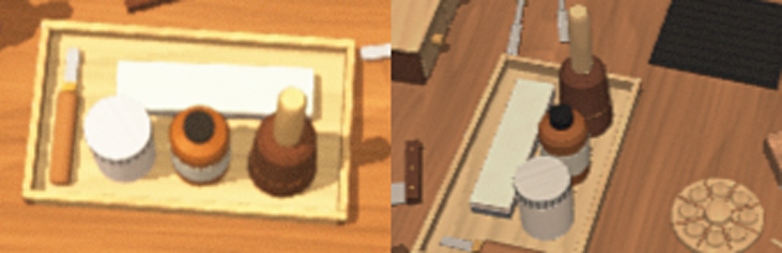

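The crop confirms the brown mallet: dark head, pale handle, right end of the row. First I'll turn the tool so the fingers close along world x.

Request:
arm_command(increments=[-1,0,0,-3,-8.3,-1,0,0,-3,-8.3,-1,0,0,-3,-8.3,-1,0,0,-3,-8.3,-1,0,0,-3,-8.3,-1,0,0,-3,-8.3,-1,0,0,-3,-8.3,-1,0,0,-3,-8.3,-1,0,0,-3,-8.1,-1,0,0,0,0])

```text
time: 1.1
ee_pos: [0.1538, -0.5541, 0.2663]
tcp_rot: [-2.222, -2.221, 0.0]
contact_force: [-1.1, -0.8, 0.4]
finger_gap: 0.0859
grasp_force: 0.0
```

```bash
cat >> h.py <<'E'
def pose():
    s=state(); M=R.from_rotvec(s["tcp_rot"]).as_matrix(); return s,np.array(s["ee_pos"])*1000,M
def go(x,y,z,az=None):
    """print tool-frame shift (mm) and turn (deg) to reach world target"""
    s,p,M=pose(); a=np.degrees(np.arctan2(M[1,1],M[0,1]))
    print("t %.1f at"%s["time"],np.round(p,1),"yaw_y %.1f"%a,"tilt %.2f"%np.degrees(np.arccos(-M[2,2])),"shift",np.round(M.T@(np.array([x,y,z])-p),1),"turn",None if az is None else round(a-az,1))
E
python3 - <<'E'
from h import *
go(583.5,-110.5,265,-1)
Z=np.load("pics/top0.npz");p,d=Z["p"],Z["d"];C=cloud("top",d)
S=np.load("pics/side0.npz");ps,ds=S["p"],S["d"];CS=cloud("side",ds)
for n,CC in(("top",C),("side",CS)):
    q=CC.reshape(-1,3)*1000; q=q[(q[:,1]>250)&(q[:,1]<400)&(q[:,0]>250)&(q[:,0]<600)]
    b=q[(q[:,2]>12)&(q[:,2]<18)]; r=cv2.minAreaRect(b[:,:2].astype(np.float32)); print(n,"base",r,len(b))
    j=q[(q[:,2]>24)&(q[:,2]<33)]
    for s in(j[j[:,0]<400],j[j[:,0]>450]): print(" jaw",len(s),s.mean(0).round(1),s.min(0).round(0),s.max(0).round(0))
    t=CC.reshape(-1,3)*1000; t=t[(t[:,2]>31)&(t[:,2]<36)&(t[:,0]>620)&(t[:,0]<690)&(t[:,1]>-150)&(t[:,1]<75)]
    print(" stone",cv2.minAreaRect(t[:,:2].astype(np.float32)),len(t))
E
```

```text
t 1.1 at [ 153.8 -554.1  266.3] yaw_y -0.0 tilt 0.00 shift [443.6 429.7   1.3] turn 1.0
top base ((415.38018798828125, 317.2657775878906), (81.24516296386719, 279.3515930175781), 88.26239013671875) 3244
 jaw 93 [298.7 321.3  28.7] [294. 293.  24.] [304. 350.  33.]
 jaw 143 [533.9 313.7  28.4] [518. 286.  24.] [565. 341.  33.]
 stone ((656.732177734375, -39.13279724121094), (51.731040954589844, 199.3744659423828), 0.8690069317817688) 1203
side base ((410.42718505859375, 319.95611572265625), (81.72307586669922, 269.376220703125), 87.96329498291016) 2991
 jaw 86 [298.6 324.8  28.8] [285. 296.  24.] [303. 352.  32.]
 jaw 136 [533.4 317.   28.3] [517. 289.  24.] [565. 344.  33.]
 stone ((656.7039794921875, -37.255882263183594), (50.994327545166016, 202.21630859375), 0.8204136490821838) 685
```

Request:
arm_command(increments=[-1,30,29,0,0,-1,30,29,0,0,-1,30,29,0,0,-1,30,29,0,0,-1,30,29,0,0,-1,30,29,0,0,-1,30,29,0,0,-1,30,29,0,0,-1,30,29,0,0,-1,30,29,0,0])

```text
time: 2.1
ee_pos: [0.4445, -0.2525, 0.266]
tcp_rot: [-2.225, -2.218, 0.0]
contact_force: [0.7, -0.3, -0.7]
finger_gap: 0.0851
grasp_force: 0.0
```

Request:
arm_command(increments=[-1,30,29,0,0,-1,30,29,0,0,-1,30,29,0,0,-1,30,29,0,0,-1,20,20,0,0,-1,3,4,0,0,-1,0,0,0,1,-1,0,0,0,0])

```text
time: 2.9
ee_pos: [0.5828, -0.1117, 0.266]
tcp_rot: [-2.243, -2.199, 0.002]
contact_force: [-0.1, -1.0, -0.4]
finger_gap: 0.0855
grasp_force: 0.0
```

Run:
```python
from h import *
go(583.5,-110.5,160,-1)
```

```text
t 2.9 at [ 582.8 -111.7  266. ] yaw_y -1.1 tilt 0.07 shift [  1.3   0.8 106. ] turn -0.1
```

Request:
arm_command(increments=[-1,1,1,23,0,-1,0,0,23,0,-1,0,0,23,0,-1,0,0,23,0,-1,0,0,20,0,-1,0,0,4,0,-1,0,0,0,0])

```text
time: 3.6
ee_pos: [0.5839, -0.1109, 0.1503]
tcp_rot: [-2.242, -2.2, 0.001]
contact_force: [0.2, 0.6, 0.2]
finger_gap: 0.0855
grasp_force: 0.0
```

Request:
arm_command(increments=[1,0,0,0,0,1,0,0,0,0,1,0,0,0,0,1,0,0,0,0,1,0,0,0,0,1,0,0,0,0,1,0,0,0,0,1,0,0,0,0], squeeze=45)

```text
time: 4.4
ee_pos: [0.5847, -0.11, 0.151]
tcp_rot: [2.24, 2.202, 0.0]
contact_force: [-2.3, 0.1, 5.8]
finger_gap: 0.0259
grasp_force: 44.4
```

Run:
```python
from h import *
go(483,-306,212,-1)
s=state();print(s["finger_gap"],s["grasp_force"],s["contact_force"],s["torque"])
```

```text
t 4.4 at [ 584.7 -110.   151. ] yaw_y -1.0 tilt 0.03 shift [-197.7  -98.3  -61. ] turn 0.0
0.025878318129802777 44.39613193273544 [-2.31499598  0.05874778  5.83087448] [-0.05333179  0.33659537 -0.03775241]
```

Request:
arm_command(increments=[1,0,0,-6,0,1,0,0,-12,0,1,0,0,-20,0,1,0,0,-20,0,1,0,0,-10,0,1,-10,-5,0,0,1,-20,-10,0,0,1,-25,-12,0,0,1,-25,-13,0,0,1,-25,-13,0,0])

```text
time: 5.4
ee_pos: [0.5282, -0.2152, 0.2169]
tcp_rot: [-2.239, -2.201, 0.003]
contact_force: [-0.2, -0.5, -3.0]
finger_gap: 0.026
grasp_force: 44.7
```

Request:
arm_command(increments=[1,-25,-12,0,0,1,-25,-12,0,0,1,-20,-10,0,0,1,-14,-7,0,0,1,-7,-4,0,0,1,0,0,0,0,1,0,0,20,0,1,0,0,20,0,1,0,0,15,0,1,0,0,0,0])

```text
time: 6.4
ee_pos: [0.4825, -0.3023, 0.161]
tcp_rot: [-2.235, -2.2, 0.001]
contact_force: [-0.3, 1.1, -4.1]
finger_gap: 0.0259
grasp_force: 44.8
```

Run:
```python
from h import *
go(483,-306,146.5,-1)
s=state();print(s["finger_gap"],s["grasp_force"],s["contact_force"],s["torque"])
p,d=snapshot("side");C=cloud("side",d)*1000
f=(abs(C[...,0]-483)<45)&(abs(C[...,1]+306)<45)&(C[...,2]>2)
save("side1.png",cv2.resize(p[80:300,200:480],None,fx=2.5,fy=2.5))
```

```text
t 6.4 at [ 482.5 -302.3  161. ] yaw_y -0.9 tilt 0.32 shift [-3.7  0.7 14.5] turn 0.1
0.025883734707903235 44.84446048736572 [-0.30754907  1.07184749 -4.10884292] [ 0.10807457  0.0277941  -0.00819247]
```

View pics/side1.png

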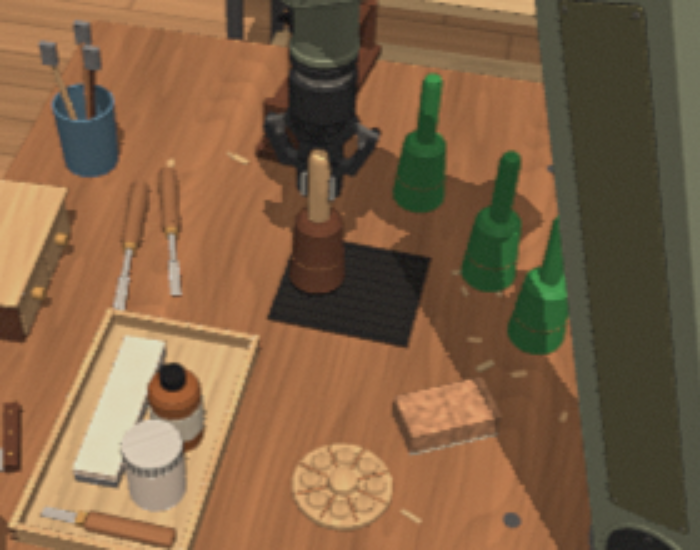

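The mallet (crop 318,265) is held upright over the back of the mat. I'll lower it the last 14 mm slowly.

Request:
arm_command(increments=[1,-2,0,5,0,1,-1,0,4,0,1,0,0,2,0,1,0,0,1.5,0,1,0,0,1,0,1,0,0,0,0,1,0,0,0,0])

```text
time: 7.15
ee_pos: [0.4834, -0.3073, 0.15]
tcp_rot: [2.24, 2.202, 0.0]
contact_force: [-0.7, -0.4, -3.2]
finger_gap: 0.0259
grasp_force: 44.9
```

Run:
```python
from h import *
go(483,-306,146.5,-1)
```

```text
t 7.2 at [ 483.4 -307.3  150. ] yaw_y -1.0 tilt 0.02 shift [ 1.3 -0.4  3.5] turn 0.0
```

Request:
arm_command(increments=[1,0,0,1.5,0,1,0,0,1,0,1,0,0,0.6,0,1,0,0,0,0])

```text
time: 7.55
ee_pos: [0.4833, -0.3073, 0.1471]
tcp_rot: [2.24, 2.202, -0.0]
contact_force: [-1.3, 0.3, -0.8]
finger_gap: 0.0261
grasp_force: 45.1
```

Request:
arm_command(increments=[1,0,0,0.6,0,1,0,0,0,0])

```text
time: 7.75
ee_pos: [0.4834, -0.3074, 0.147]
tcp_rot: [2.24, 2.202, -0.0]
contact_force: [-2.3, 0.5, 4.8]
finger_gap: 0.0258
grasp_force: 45.6
```

Request:
arm_command(increments=[0.3,0,0,0,0,0.1,0,0,0,0,-0.2,0,0,0,0,-0.5,0,0,0,0,-0.8,0,0,0,0,-1,0,0,0,0,-1,0,0,0,0])

```text
time: 8.45
ee_pos: [0.4833, -0.3073, 0.1461]
tcp_rot: [2.24, 2.202, -0.0]
contact_force: [-0.3, 0.3, -0.1]
finger_gap: 0.0855
grasp_force: 0.0
```

Request:
arm_command(increments=[-1,0,0,-20,0,-1,0,0,-40,0,-1,0,0,-40,0,-1,0,0,0,0])

```text
time: 8.85
ee_pos: [0.4859, -0.3089, 0.2523]
tcp_rot: [2.232, 2.194, 0.004]
contact_force: [-0.2, -1.2, 0.2]
finger_gap: 0.0852
grasp_force: 0.0
```

Run:
```python
from h import *
go(587,-28.6,200,-1)
```

```text
t 8.8 at [ 485.9 -308.9  252.3] yaw_y -1.0 tilt 0.71 shift [282.3  95.8  51.4] turn 0.0
```

Request:
arm_command(increments=[-1,28,10,0,0,-1,28,10,0,0,-1,28,10,0,0,-1,28,10,0,0,-1,28,10,0,0,-1,28,10,10,0,-1,28,10,10,0,-1,28,10,10,0,-1,28,10,20,0,-1,28,9,20,0])

```text
time: 9.85
ee_pos: [0.5874, -0.0278, 0.1752]
tcp_rot: [2.24, 2.202, 0.0]
contact_force: [0.4, 0.0, 0.1]
finger_gap: 0.0852
grasp_force: 0.0
```

Request:
arm_command(increments=[-1,0,0,20,0,-1,0,0,0,0,-1,0,0,0,0])

```text
time: 10.15
ee_pos: [0.587, -0.0291, 0.1559]
tcp_rot: [-2.24, -2.202, 0.001]
contact_force: [0.4, 1.0, 0.1]
finger_gap: 0.0856
grasp_force: 0.0
```

Run:
```python
from h import *
go(587,-28.6,63,-1)
```

```text
t 10.2 at [587.  -29.1 155.9] yaw_y -1.0 tilt 0.05 shift [ 0.6  0.1 92.9] turn 0.0
```

Request:
arm_command(increments=[-1,0,0,20,0,-1,0,0,20,0,-1,0,0,20,0,-1,0,0,15,0,-1,0,0,12,0,-1,0,0,6,0,-1,0,0,0,0])

```text
time: 10.85
ee_pos: [0.5871, -0.0294, 0.063]
tcp_rot: [-2.241, -2.202, 0.0]
contact_force: [-0.4, -1.0, -0.3]
finger_gap: 0.0852
grasp_force: 0.0
```

Request:
arm_command(increments=[1,0,0,0,0,1,0,0,0,0,1,0,0,0,0,1,0,0,0,0,1,0,0,0,0,1,0,0,0,0], squeeze=30)

```text
time: 11.45
ee_pos: [0.5877, -0.0291, 0.0642]
tcp_rot: [2.239, 2.201, 0.002]
contact_force: [-0.7, -0.3, 5.7]
finger_gap: 0.0586
grasp_force: 33.8
```

Run:
```python
from h import *
go(392,-345,100,-1)
```

```text
t 11.4 at [587.7 -29.1  64.2] yaw_y -1.0 tilt 0.11 shift [-319.3 -190.2  -36.1] turn 0.0
```

Request:
arm_command(increments=[1,0,0,-10,0,1,0,0,-20,0,1,0,0,-20,0,1,0,0,-10,0,1,-12,-16,0,0,1,-24,-32,0,0,1,-24,-32,0,0,1,-24,-32,0,0,1,-24,-32,0,0,1,-24,-32,0,0])

```text
time: 12.45
ee_pos: [0.4072, -0.1584, 0.1229]
tcp_rot: [-2.239, -2.203, 0.001]
contact_force: [0.6, -1.6, -1.7]
finger_gap: 0.0585
grasp_force: 33.2
```

Request:
arm_command(increments=[1,-20,-13,0,0,1,-30,0,0,0,1,-30,0,0,0,1,-30,0,0,0,1,-30,0,0,0,1,-20,0,0,0,1,-10,0,0,0,1,0,0,20,0,1,0,0,20,0,1,0,0,0,0])

```text
time: 13.45
ee_pos: [0.3911, -0.3257, 0.0808]
tcp_rot: [-2.235, -2.198, 0.001]
contact_force: [-0.4, 0.2, -2.6]
finger_gap: 0.0587
grasp_force: 33.4
```

Run:
```python
from h import *
go(392,-345,59,-1)
```

```text
t 13.4 at [ 391.1 -325.7   80.8] yaw_y -1.0 tilt 0.40 shift [-19.4   1.3  21.7] turn 0.0
```

Request:
arm_command(increments=[1,-10,1,0,0,1,-7,0,0,0,1,0,0,10,0,1,0,0,6,0,1,0,0,3,0,1,0,0,1,0,1,0,0,0,0,1,0,0,0,0])

```text
time: 14.25
ee_pos: [0.3938, -0.3447, 0.0633]
tcp_rot: [2.24, 2.202, -0.0]
contact_force: [0.2, -0.3, -1.6]
finger_gap: 0.0586
grasp_force: 33.5
```

Request:
arm_command(increments=[1,0,0,2,0,1,0,0,1,0,1,0,0,0.7,0,1,0,0,0,0])

```text
time: 14.65
ee_pos: [0.3937, -0.3448, 0.0601]
tcp_rot: [2.24, 2.202, -0.0]
contact_force: [-1.5, 1.7, 3.5]
finger_gap: 0.0586
grasp_force: 34.1
```

Request:
arm_command(increments=[0.2,0,0,0,0,0,0,0,0,0,-0.3,0,0,0,0,-0.6,0,0,0,0,-1,0,0,0,0,-1,0,0,0,0])

```text
time: 15.25
ee_pos: [0.3938, -0.3449, 0.0593]
tcp_rot: [2.24, 2.202, -0.0]
contact_force: [-0.4, 0.6, 0.0]
finger_gap: 0.0854
grasp_force: 0.0
```

Request:
arm_command(increments=[-1,0,0,-15,0,-1,0,0,-30,0,-1,0,0,-30,0,-1,0,0,-20,0,-1,30,0,0,0,-1,40,0,0,0,-1,40,0,0,0,-1,40,0,0,0,-1,30,20,0,0,-1,30,25,0,0])

```text
time: 16.25
ee_pos: [0.4419, -0.1341, 0.1546]
tcp_rot: [2.241, 2.202, -0.0]
contact_force: [1.0, 0.4, -0.1]
finger_gap: 0.0855
grasp_force: 0.0
```

Request:
arm_command(increments=[-1,30,25,0,0,-1,30,25,0,0,-1,30,25,0,0,-1,30,25,0,0,-1,30,25,0,0,-1,25,13,0,0,-1,13,5,0,0,-1,0,0,0,0,-1,0,0,0,0])

```text
time: 17.15
ee_pos: [0.5876, 0.0493, 0.1541]
tcp_rot: [-2.24, -2.202, 0.002]
contact_force: [-0.1, -0.0, -1.0]
finger_gap: 0.0859
grasp_force: 0.0
```

Run:
```python
from h import *
go(589,50.3,63,-1)
```

```text
t 17.1 at [587.6  49.3 154.1] yaw_y -1.0 tilt 0.09 shift [ 1.1  1.5 91.1] turn 0.0
```

Request:
arm_command(increments=[-1,1,1.5,20,0,-1,0,0,20,0,-1,0,0,20,0,-1,0,0,15,0,-1,0,0,11,0,-1,0,0,5,0,-1,0,0,0,0])

```text
time: 17.85
ee_pos: [0.5895, 0.0503, 0.0631]
tcp_rot: [-2.241, -2.201, 0.001]
contact_force: [-0.8, 0.2, 0.1]
finger_gap: 0.0853
grasp_force: 0.0
```

Request:
arm_command(increments=[1,0,0,0,0,1,0,0,0,0,1,0,0,0,0,1,0,0,0,0,1,0,0,0,0,1,0,0,0,0])

```text
time: 18.45
ee_pos: [0.5902, 0.0509, 0.0644]
tcp_rot: [2.24, 2.202, 0.001]
contact_force: [-2.1, -1.1, 6.2]
finger_gap: 0.0636
grasp_force: 34.0
```

Run:
```python
from h import *
go(392,-262,100,-1)
```

```text
t 18.4 at [590.2  50.9  64.4] yaw_y -1.0 tilt 0.05 shift [-316.2 -192.8  -35.7] turn 0.0
```

Request:
arm_command(increments=[1,0,0,-10,0,1,0,0,-20,0,1,0,0,-20,0,1,0,0,-10,0,1,-12,-12,0,0,1,-30,-30,0,0,1,-30,-30,0,0,1,-30,-30,0,0,1,-30,-30,0,0,1,-30,-30,0,0])

```text
time: 19.45
ee_pos: [0.4238, -0.109, 0.1233]
tcp_rot: [2.239, 2.203, -0.0]
contact_force: [-0.1, -0.6, -3.3]
finger_gap: 0.0631
grasp_force: 34.2
```

Request:
arm_command(increments=[1,-30,-20,0,0,1,-30,-10,0,0,1,-30,0,0,0,1,-30,0,0,0,1,-20,0,0,0,1,-13,0,0,0,1,0,0,15,0,1,0,0,20,0,1,0,0,10,0,1,0,0,0,0])

```text
time: 20.45
ee_pos: [0.3917, -0.2597, 0.0771]
tcp_rot: [-2.237, -2.2, 0.001]
contact_force: [0.4, -0.6, -2.8]
finger_gap: 0.0632
grasp_force: 34.2
```

Request:
arm_command(increments=[1,0,0,10,0,1,0,0,4,0,1,0,0,0,0,1,0,0,0,0])

```text
time: 20.85
ee_pos: [0.3928, -0.2607, 0.0646]
tcp_rot: [2.24, 2.202, 0.0]
contact_force: [0.4, -0.0, -2.3]
finger_gap: 0.0632
grasp_force: 34.3
```

Request:
arm_command(increments=[1,0,0,3,0,1,0,0,1,0,1,0,0,0.7,0,1,0,0,0,0])

```text
time: 21.25
ee_pos: [0.3927, -0.2607, 0.0604]
tcp_rot: [2.24, 2.202, 0.0]
contact_force: [-1.0, 1.3, 4.3]
finger_gap: 0.0628
grasp_force: 35.0
```

Request:
arm_command(increments=[0.2,0,0,0,0,0,0,0,0,0,-0.3,0,0,0,0,-0.6,0,0,0,0,-1,0,0,0,0,-1,0,0,0,0])

```text
time: 21.85
ee_pos: [0.3928, -0.2608, 0.0597]
tcp_rot: [2.24, 2.202, 0.0]
contact_force: [0.7, 0.3, 0.2]
finger_gap: 0.085
grasp_force: 0.0
```

Request:
arm_command(increments=[-1,0,0,-15,0,-1,0,0,-30,0,-1,0,0,-30,0,-1,0,0,-15,0,-1,28,28,0,0,-1,28,28,0,0,-1,28,28,0,0,-1,28,28,0,0,-1,28,28,0,0,-1,28,28,0,0])

```text
time: 22.85
ee_pos: [0.5645, -0.0943, 0.1495]
tcp_rot: [2.24, 2.202, -0.0]
contact_force: [0.2, 0.5, -0.4]
finger_gap: 0.0853
grasp_force: 0.0
```

Request:
arm_command(increments=[-0.55,28,28,0,0,-0.55,20,28,0,0,-0.55,11,24,0,0,-0.55,0,12,0,0,-0.55,0,0,0,-1.9,-0.55,0,0,0,0,-0.55,0,0,0,0])

```text
time: 23.55
ee_pos: [0.6562, -0.0382, 0.1494]
tcp_rot: [-2.204, -2.238, 0.001]
contact_force: [-0.3, 0.4, 0.3]
finger_gap: 0.0662
grasp_force: 0.0
```

Run:
```python
from h import *
go(656.5,-38.2,70,.85)
print(state()["finger_gap"])
p,d=snapshot("top");C=cloud("top",d)*1000
save("top2.png",cv2.resize(p[120:340,200:500],None,fx=2.5,fy=2.5))
t=C.reshape(-1,3);t=t[(t[:,2]>31)&(t[:,2]<36)&(t[:,0]>620)&(t[:,0]<690)&(t[:,1]>-150)&(t[:,1]<75)]
print(" stone",cv2.minAreaRect(t[:,:2].astype(np.float32)),len(t))
```

```text
t 23.6 at [656.2 -38.2 149.4] yaw_y 0.9 tilt 0.04 shift [ 0.   0.3 79.4] turn 0.0
0.0661929266324965
 stone ((657.634033203125, -106.90834045410156), (51.108394622802734, 63.12558364868164), 1.6679819822311401) 430
```

View pics/top2.png

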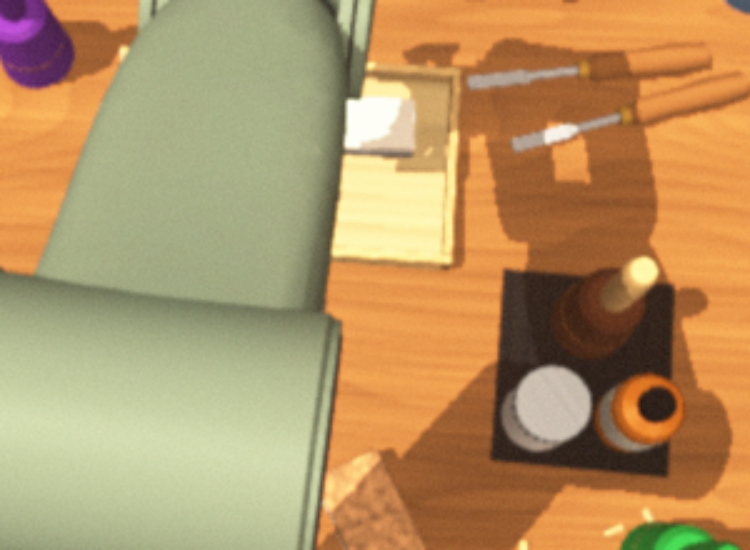

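All three stand on the mat (crop: mallet 600,320; jar 550,405; bottle 645,410). Next I'll go down on the stone's middle.

Request:
arm_command(increments=[-0.55,0,0.3,30,0,-0.55,0,0,30,0,-0.55,0,0,30,0,-0.55,0,0,20,0,-0.55,0,0,12,0,-0.55,0,0,6,0,-0.55,0,0,3,0,-0.55,0,0,0,0])

```text
time: 24.4
ee_pos: [0.6572, -0.0383, 0.0193]
tcp_rot: [2.203, 2.238, 0.001]
contact_force: [-0.5, -0.5, -0.6]
finger_gap: 0.0662
grasp_force: 0.0
```

Request:
arm_command(increments=[1,0,0,0,0,1,0,0,0,0,1,0,0,0,0,1,0,0,0,0,1,0,0,0,0,1,0,0,0,0], squeeze=60)

```text
time: 25.0
ee_pos: [0.6575, -0.0383, 0.0201]
tcp_rot: [2.202, 2.238, 0.002]
contact_force: [-1.6, -0.0, 6.2]
finger_gap: 0.0488
grasp_force: 66.9
```

Request:
arm_command(increments=[1,0,0,-6,0,1,0,0,-15,0,1,0,0,-30,0,1,0,0,-30,0,1,0,0,-25,0,1,0,-15,-10,0,1,0,-30,0,0,1,0,-40,0,0,1,0,-40,0,0,1,0,-40,0,0])

```text
time: 26.0
ee_pos: [0.4897, -0.0407, 0.1349]
tcp_rot: [-2.203, -2.239, 0.001]
contact_force: [-0.3, -0.5, -4.6]
finger_gap: 0.0488
grasp_force: 65.7
```

Request:
arm_command(increments=[1,0,-40,0,0,1,0,-30,0,0,1,0,-11,0,-4,1,0,0,0,-8,1,0,0,0,-8,1,0,0,0,-8,1,0,0,0,-8,1,0,0,0,-8,1,0,0,0,-8,1,0,0,0,-8])

```text
time: 27.0
ee_pos: [0.4104, -0.0421, 0.1352]
tcp_rot: [0.78, 3.043, -0.0]
contact_force: [-0.3, -0.2, -5.0]
finger_gap: 0.0486
grasp_force: 65.7
```

Request:
arm_command(increments=[1,0,0,0,-8,1,0,0,0,-8,1,0,0,0,-8,1,0,0,0,-3.2,1,0,0,0,0,1,0,0,0,0])

```text
time: 27.6
ee_pos: [0.4106, -0.0421, 0.135]
tcp_rot: [0.054, 3.141, -0.0]
contact_force: [0.0, -0.0, -5.1]
finger_gap: 0.0486
grasp_force: 65.7
```

Run:
```python
from h import *
go(410.7,318.5,100,88.1)
s=state();print(s["torque"],s["contact_force"],s["q"])
```

```text
t 27.6 at [410.6 -42.1 135. ] yaw_y 88.0 tilt 0.02 shift [ 12.2 360.4  35. ] turn -0.1
[ 0.01646131 -0.0112647  -0.02464457] [ 6.44215286e-03 -6.81002460e-04 -5.12876356e+00] [-1.29947987e-01  1.71200456e-01  2.06781717e+00 -1.27796372e-04
  9.02298104e-01 -1.66657004e+00]
```

Request:
arm_command(increments=[1,0,20,0,0,1,2,40,0,0,1,2,40,0,0,1,2,40,0,0,1,2,40,0,0,1,2,40,0,0,1,2,40,0,0,1,0,40,0,0,1,0,30,0,0,1,0,20,0,0])

```text
time: 28.6
ee_pos: [0.4102, 0.3105, 0.1347]
tcp_rot: [0.051, 3.141, 0.001]
contact_force: [0.4, -1.0, -5.5]
finger_gap: 0.0486
grasp_force: 65.7
```

Request:
arm_command(increments=[1,0,10,10,0,1,0,0,20,0,1,0,0,10,0,1,0,0,0,0,1,0,0,0,0])

```text
time: 29.1
ee_pos: [0.4107, 0.3175, 0.0946]
tcp_rot: [-0.053, -3.141, 0.001]
contact_force: [0.1, 0.2, -5.4]
finger_gap: 0.0491
grasp_force: 65.6
```

Run:
```python
from h import *
go(410.7,318.5,40,88.1)
for n in("side","top"):
    p,d=snapshot(n);C=cloud(n,d)*1000;t=C.reshape(-1,3)
    if n=="side": save("side3.png",cv2.resize(p[270:460,200:420],None,fx=3,fy=3))
    t=t[(t[:,0]>270)&(t[:,0]<560)&(t[:,1]>250)&(t[:,1]<390)]
    for nm,lo,hi in(("stone",97,120),("base",12,18)):
        q=t[(t[:,2]>lo)&(t[:,2]<hi)]
        if len(q)>20: print(n,nm,len(q),cv2.minAreaRect(q[:,:2].astype(np.float32)),q.min(0).round(1),q.max(0).round(1))
    q=t[(t[:,2]>24)&(t[:,2]<33)]
    for s in(q[q[:,0]<400],q[q[:,0]>450]): 
        if len(s): print(n," jaw",len(s),s.mean(0).round(1),s.min(0).round(0),s.max(0).round(0))
```

```text
t 29.1 at [410.7 317.5  94.6] yaw_y 88.1 tilt 0.04 shift [ 0.1  1.  54.6] turn -0.0
side stone 1695 ((411.12249755859375, 320.3091125488281), (56.39345169067383, 199.52059936523438), 87.9644546508789) [310.6 289.2  97.1] [511.4 348.8 113.1]
side base 1833 ((415.385986328125, 320.31036376953125), (81.34321594238281, 279.3184814453125), 88.21929168701172) [274.7 275.8  12. ] [555.1 363.2  18. ]
side  jaw 87 [298.5 324.   29. ] [283. 295.  24.] [303. 351.  33.]
side  jaw 85 [534.7 323.6  28. ] [518. 307.  24.] [559. 344.  33.]
top stone 1915 ((411.7574462890625, 312.98095703125), (57.90369415283203, 200.79400634765625), 87.8369140625) [311.2 284.3  97. ] [512.4 345.3 118.4]
top base 1750 ((410.56561279296875, 317.5887756347656), (81.25943756103516, 269.6705017089844), 88.26178741455078) [275.5 273.5  12. ] [545.4 362.2  18. ]
top  jaw 94 [298.6 321.1  29.1] [294. 293.  24.] [303. 350.  33.]
top  jaw 73 [535.  305.5  28.3] [518. 285.  24.] [560. 333.  33.]
```

View pics/side3.png

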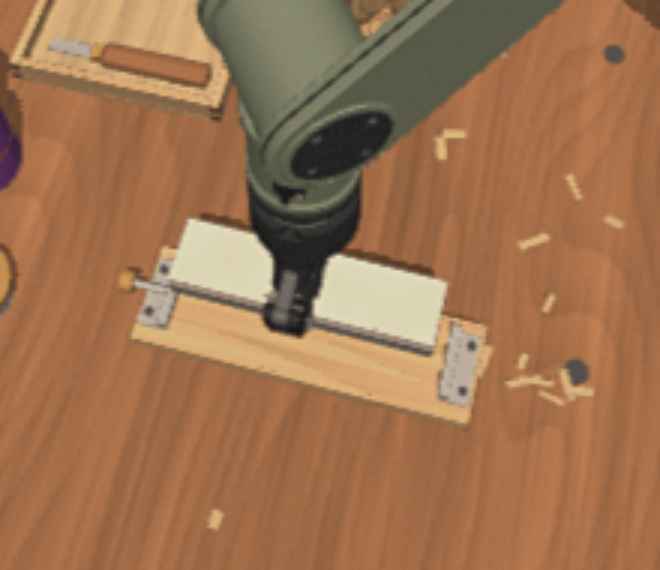

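The stone (crop ~310,285) is held level and parallel to the holder, with its ends between the jaws at (157,290) and (462,360). I'll lower it now.

Request:
arm_command(increments=[1,0.7,1,15,0,1,0,0,20,0,1,0,0,15,0,1,0,0,8,0,1,0,0,4,0,1,0,0,2,0,1,0,0,0,0,1,0,0,0,0])

```text
time: 30.0
ee_pos: [0.4104, 0.3194, 0.0313]
tcp_rot: [0.052, 3.14, 0.001]
contact_force: [-0.2, 0.3, -6.1]
finger_gap: 0.0491
grasp_force: 65.5
```

Request:
arm_command(increments=[1,0,0,1.5,0,1,0,0,1,0,1,0,0,0,0,1,0,0,0,0])

```text
time: 30.4
ee_pos: [0.41, 0.3191, 0.0282]
tcp_rot: [0.052, 3.141, -0.0]
contact_force: [0.4, 0.6, -5.4]
finger_gap: 0.0484
grasp_force: 65.6
```

Request:
arm_command(increments=[1,0,0,1,0,1,0,0,0.7,0,1,0,0,0.5,0,1,0,0,0,0])

```text
time: 30.8
ee_pos: [0.4101, 0.3192, 0.0271]
tcp_rot: [0.052, 3.141, 0.001]
contact_force: [-2.1, -1.8, 5.9]
finger_gap: 0.0488
grasp_force: 67.0
```

Request:
arm_command(increments=[0.1,0,0,0,0,-0.2,0,0,0,0,-0.4,0,0,0,0,-0.6,0,0,0,0,-0.6,0,0,0,0,-0.6,0,0,0,0])

```text
time: 31.4
ee_pos: [0.4101, 0.3191, 0.0259]
tcp_rot: [0.052, 3.141, -0.0]
contact_force: [-0.0, 0.6, -0.4]
finger_gap: 0.0679
grasp_force: 0.0
```

Request:
arm_command(increments=[-0.6,0,0,-10,0,-0.6,0,0,-30,0,-1,0,0,-40,0,-1,0,0,-40,0,-1,0,-15,0,8,-1,0,0,0,8,-1,0,0,0,8,-1,0,0,0,8,-1,0,0,0,8,-1,0,0,0,8])

```text
time: 32.4
ee_pos: [0.4095, 0.3041, 0.1467]
tcp_rot: [1.333, 2.844, 0.001]
contact_force: [1.6, -1.1, 0.3]
finger_gap: 0.0853
grasp_force: 0.0
```

Request:
arm_command(increments=[-1,0,0,0,8,-1,0,0,0,8,-1,0,0,0,8,-1,0,0,0,8,-1,0,0,0,8,-1,0,0,0,1.1,-1,0,0,0,0,-1,0,0,0,0])

```text
time: 33.2
ee_pos: [0.4095, 0.3041, 0.1462]
tcp_rot: [2.238, 2.204, 0.0]
contact_force: [0.3, 0.1, 0.9]
finger_gap: 0.0856
grasp_force: 0.0
```

Run:
```python
from h import *
go(393.5,-260.7,150,-1)
print(state()["q"].round(2))
p,d=snapshot("side");C=cloud("side",d)*1000;t=C.reshape(-1,3)
save("side4.png",cv2.resize(p[330:430,220:380],None,fx=4,fy=4))
t=t[(t[:,0]>270)&(t[:,0]<560)&(t[:,1]>250)&(t[:,1]<390)&(t[:,2]>36)&(t[:,2]<45)]
print(len(t),cv2.minAreaRect(t[:,:2].astype(np.float32)),t.min(0),t.max(0))
for s in(t[t[:,0]<400],t[t[:,0]>450]):print(np.median(s[:,2]))
```

```text
t 33.2 at [409.5 304.1 146.2] yaw_y -0.9 tilt 0.01 shift [-565.    -7.3   -3.8] turn 0.1
[ 0.62  0.3   1.85 -0.    0.99  0.63]
1790 ((410.6048583984375, 319.94915771484375), (51.76277160644531, 200.11053466796875), 87.8628921508789) [310.24947241 290.79013693  36.07018464] [511.29103966 347.79544284  44.88931851]
40.04094164972605
40.328263436853035
```

View pics/side4.png

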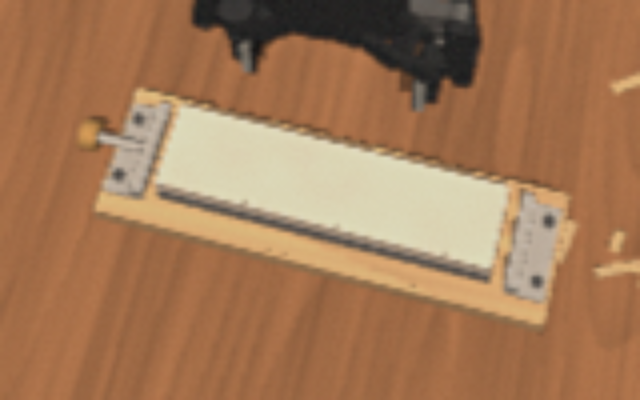

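The stone (crop 335,190) lies flat between the jaws with its top at 40 mm, as it should. Next, the jar goes back.

Request:
arm_command(increments=[-1,-25,0,0,0,-1,-45,0,0,0,-1,-45,0,0,0,-1,-45,0,0,0,-1,-45,0,0,0,-1,-45,-1,0,0,-1,-45,-1,0,0,-1,-45,-1,0,0,-1,-45,-1,0,0,-1,-45,-1,0,0])

```text
time: 34.25
ee_pos: [0.3968, -0.1276, 0.1463]
tcp_rot: [2.239, 2.203, 0.001]
contact_force: [-0.0, -0.2, -0.7]
finger_gap: 0.0853
grasp_force: 0.0
```

Request:
arm_command(increments=[-1,-45,-1,0,0,-1,-40,-1,0,0,-1,-30,-1,0,0,-1,-20,0,0,0,-1,0,0,0,0,-1,0,0,0,0])

```text
time: 34.85
ee_pos: [0.3915, -0.2604, 0.1458]
tcp_rot: [-2.24, -2.201, -0.0]
contact_force: [-0.8, 0.5, -0.1]
finger_gap: 0.0853
grasp_force: 0.0
```

Run:
```python
from h import *
go(392.8,-260.7,59.5,-1)
```

```text
t 34.9 at [ 391.5 -260.4  145.8] yaw_y -1.0 tilt 0.06 shift [-0.3  1.4 86.3] turn -0.0
```

Request:
arm_command(increments=[-1,0,1.3,20,0,-1,0,0,20,0,-1,0,0,20,0,-1,0,0,14,0,-1,0,0,9,0,-1,0,0,3,0,-1,0,0,0,0])

```text
time: 35.55
ee_pos: [0.3932, -0.2602, 0.0601]
tcp_rot: [-2.239, -2.203, 0.0]
contact_force: [0.1, -0.4, 0.2]
finger_gap: 0.0853
grasp_force: 0.0
```

Request:
arm_command(increments=[1,0,0,0,0,1,0,0,0,0,1,0,0,0,0,1,0,0,0,0,1,0,0,0,0,1,0,0,0,0], squeeze=30)

```text
time: 36.15
ee_pos: [0.3934, -0.2609, 0.0608]
tcp_rot: [2.24, 2.201, 0.001]
contact_force: [-1.5, 1.4, 6.2]
finger_gap: 0.0634
grasp_force: 32.8
```

Run:
```python
from h import *
go(589.8,50.6,120,-1)
```

```text
t 36.1 at [ 393.4 -260.9   60.8] yaw_y -1.0 tilt 0.08 shift [314.8 191.1 -59.1] turn 0.0
```

Request:
arm_command(increments=[1,0,0,-10,0,1,0,0,-20,0,1,0,0,-20,0,1,0,0,-10,0,1,20,0,0,0,1,30,0,0,0,1,30,0,0,0,1,30,15,0,0,1,30,25,0,0,1,30,30,0,0])

```text
time: 37.15
ee_pos: [0.4656, -0.0906, 0.1199]
tcp_rot: [-2.24, -2.201, 0.001]
contact_force: [0.9, -0.8, -3.4]
finger_gap: 0.063
grasp_force: 34.4
```

Request:
arm_command(increments=[1,30,30,0,0,1,30,30,0,0,1,30,30,0,0,1,30,20,0,0,1,15,8,0,0,1,9,3,0,0,1,0,0,0,0,1,0,0,0,0,1,0,0,0,0])

```text
time: 38.05
ee_pos: [0.5885, 0.0488, 0.12]
tcp_rot: [-2.242, -2.201, 0.002]
contact_force: [0.2, 0.1, -3.4]
finger_gap: 0.063
grasp_force: 34.4
```

Run:
```python
from h import *
go(589.8,50.6,63,-1)
```

```text
t 38.0 at [588.5  48.8 120. ] yaw_y -1.1 tilt 0.06 shift [ 1.9  1.3 57. ] turn -0.1
```

Request:
arm_command(increments=[1,1.9,1.3,15,0,1,0,0,20,0,1,0,0,10,0,1,0,0,6,0,1,0,0,0,0,1,0,0,0,0,1,0,0,1.5,0,1,0,0,1,0,1,0,0,0,0])

```text
time: 38.95
ee_pos: [0.5908, 0.0519, 0.0667]
tcp_rot: [2.24, 2.202, 0.0]
contact_force: [-0.9, -0.8, -3.0]
finger_gap: 0.0631
grasp_force: 34.4
```

Request:
arm_command(increments=[1,0,0,0.8,0,1,0,0,0.5,0,1,0,0,0,0])

```text
time: 39.25
ee_pos: [0.5907, 0.0519, 0.0651]
tcp_rot: [-2.24, -2.202, 0.0]
contact_force: [0.5, 0.6, -2.4]
finger_gap: 0.063
grasp_force: 34.4
```

Request:
arm_command(increments=[1,-1,-0.5,0,0,1,0,0,0.7,0,1,0,0,0.5,0,1,0,0,0,0])

```text
time: 39.65
ee_pos: [0.5902, 0.0507, 0.0649]
tcp_rot: [2.24, 2.202, 0.0]
contact_force: [-2.9, -0.7, 5.6]
finger_gap: 0.063
grasp_force: 35.1
```

Request:
arm_command(increments=[0.2,0,0,0,0,0,0,0,0,0,-0.3,0,0,0,0,-0.6,0,0,0,0,-1,0,0,0,0,-1,0,0,0,0])

```text
time: 40.25
ee_pos: [0.5905, 0.0509, 0.0639]
tcp_rot: [2.24, 2.202, 0.001]
contact_force: [0.8, 0.5, -0.4]
finger_gap: 0.0853
grasp_force: 0.0
```

Request:
arm_command(increments=[-1,0,0,-15,0,-1,0,0,-30,0,-1,0,0,-30,0,-1,0,0,-20,0,-1,-20,-20,0,0,-1,-34,-34,0,0,-1,-34,-34,0,0,-1,-34,-34,0,0,-1,-34,-34,0,0,-1,-34,-33,0,0])

```text
time: 41.25
ee_pos: [0.3966, -0.1368, 0.159]
tcp_rot: [2.239, 2.203, 0.0]
contact_force: [0.9, -1.0, 0.4]
finger_gap: 0.0855
grasp_force: 0.0
```

Request:
arm_command(increments=[-1,-35,0,0,0,-1,-40,0,0,0,-1,-40,0,0,0,-1,-40,0,0,0,-1,-34,0,0,0,-1,-20,0,0,0,-1,0,0,0,0,-1,0,0,0,0])

```text
time: 42.05
ee_pos: [0.3942, -0.344, 0.1587]
tcp_rot: [-2.24, -2.201, -0.001]
contact_force: [-0.4, 0.2, -0.2]
finger_gap: 0.0855
grasp_force: 0.0
```

Run:
```python
from h import *
go(393.8,-344.8,59.5,-1)
```

```text
t 42.0 at [ 394.2 -344.   158.7] yaw_y -1.0 tilt 0.09 shift [-1.  -0.3 99.2] turn -0.0
```

Request:
arm_command(increments=[-1,-0.8,-0.3,20,0,-1,0,0,25,0,-1,0,0,20,0,-1,0,0,16,0,-1,0,0,12,0,-1,0,0,6,0,-1,0,0,0,0])

```text
time: 42.75
ee_pos: [0.394, -0.3447, 0.0596]
tcp_rot: [-2.239, -2.202, -0.0]
contact_force: [-0.9, 0.5, -0.1]
finger_gap: 0.0856
grasp_force: 0.0
```

Request:
arm_command(increments=[1,0,0,0,0,1,0,0,0,0,1,0,0,0,0,1,0,0,0,0,1,0,0,0,0,1,0,0,0,0])

```text
time: 43.35
ee_pos: [0.3945, -0.346, 0.061]
tcp_rot: [2.239, 2.201, 0.0]
contact_force: [-1.0, 0.8, 5.4]
finger_gap: 0.0584
grasp_force: 33.6
```

Run:
```python
from h import *
go(587.7,-29.1,120,-1)
```

```text
t 43.4 at [ 394.5 -346.    61. ] yaw_y -1.0 tilt 0.10 shift [320.1 187.8 -59.2] turn 0.0
```

Request:
arm_command(increments=[1,0,0,-10,0,1,0,0,-20,0,1,0,0,-20,0,1,0,0,-10,0,1,20,0,0,0,1,30,0,0,0,1,30,0,0,0,1,30,0,0,0,1,30,8,0,0,1,30,20,0,0])

```text
time: 44.35
ee_pos: [0.4225, -0.1735, 0.1191]
tcp_rot: [-2.239, -2.198, 0.003]
contact_force: [0.5, -0.7, -2.0]
finger_gap: 0.0586
grasp_force: 33.1
```

Request:
arm_command(increments=[1,30,32,0,0,1,30,32,0,0,1,30,32,0,0,1,28,32,0,0,1,20,22,0,0,1,11,9,0,0,1,0,0,0,0,1,0,0,0,0,1,0,0,0,0])

```text
time: 45.25
ee_pos: [0.585, -0.0308, 0.1197]
tcp_rot: [-2.241, -2.2, 0.002]
contact_force: [0.6, 0.0, -3.2]
finger_gap: 0.0585
grasp_force: 33.1
```

Run:
```python
from h import *
go(587.7,-29.1,63,-1)
```

```text
t 45.2 at [585.  -30.8 119.7] yaw_y -1.0 tilt 0.11 shift [ 1.7  2.8 56.7] turn -0.0
```

Request:
arm_command(increments=[1,1,2.2,15,0,1,0,0,20,0,1,0,0,10,0,1,0,0,6,0,1,0,0,0,0,1,0,0,1.5,0,1,0,0,1,0,1,0,0,0,0,1,0,0,0,0])

```text
time: 46.15
ee_pos: [0.589, -0.0289, 0.0668]
tcp_rot: [2.24, 2.202, 0.001]
contact_force: [0.4, -0.2, -2.1]
finger_gap: 0.0588
grasp_force: 33.2
```

Request:
arm_command(increments=[1,0,-1.2,0.8,0,1,0,0,0.7,0,1,0,0,0.6,0,1,0,0,0,0])

```text
time: 46.55
ee_pos: [0.5874, -0.0288, 0.065]
tcp_rot: [-2.24, -2.202, 0.0]
contact_force: [-2.0, 0.9, 4.1]
finger_gap: 0.0585
grasp_force: 33.8
```

Request:
arm_command(increments=[0.2,0,0,0,0,0,0,0,0,0,-0.3,0,0,0,0,-0.6,0,0,0,0,-1,0,0,0,0,-1,0,0,0,0])

```text
time: 47.15
ee_pos: [0.5878, -0.029, 0.0642]
tcp_rot: [2.24, 2.202, 0.0]
contact_force: [0.0, -0.6, 1.0]
finger_gap: 0.0851
grasp_force: 0.0
```

Request:
arm_command(increments=[-1,0,0,-15,0,-1,0,0,-30,0,-1,0,0,-35,0,-1,0,0,-40,0,-1,-15,-6,-40,0,-1,-30,-10,-30,0,-1,-30,-10,0,0,-1,-30,-10,0,0,-1,-30,-10,0,0,-1,-30,-10,0,0])

```text
time: 48.15
ee_pos: [0.5283, -0.1941, 0.2544]
tcp_rot: [2.24, 2.202, 0.0]
contact_force: [0.3, -0.8, -0.5]
finger_gap: 0.0857
grasp_force: 0.0
```

Request:
arm_command(increments=[-1,-30,-10,0,0,-1,-30,-10,0,0,-1,-30,-12,0,0,-1,-25,-11,0,0,-1,0,0,0,0,-1,0,0,0,0,-1,0,0,0,0])

```text
time: 48.85
ee_pos: [0.4841, -0.3064, 0.2543]
tcp_rot: [-2.24, -2.203, -0.001]
contact_force: [-0.3, 0.6, 0.1]
finger_gap: 0.0855
grasp_force: 0.0
```

Run:
```python
from h import *
go(483.4,-307.3,146.2,-1)
```

```text
t 48.9 at [ 484.1 -306.4  254.3] yaw_y -0.9 tilt 0.03 shift [ -1.   -0.7 108.1] turn 0.1
```

Request:
arm_command(increments=[-1,-1,-0.7,20,0,-1,0,0,25,0,-1,0,0,25,0,-1,0,0,20,0,-1,0,0,13,0,-1,0,0,5,0,-1,0,0,0,0])

```text
time: 49.55
ee_pos: [0.4833, -0.3077, 0.1462]
tcp_rot: [-2.239, -2.203, 0.0]
contact_force: [-0.2, 0.3, -0.2]
finger_gap: 0.0852
grasp_force: 0.0
```

Request:
arm_command(increments=[1,0,0,0,0,1,0,0,0,0,1,0,0,0,0,1,0,0,0,0,1,0,0,0,0,1,0,0,0,0,1,0,0,0,0,1,0,0,0,0], squeeze=45)

```text
time: 50.35
ee_pos: [0.4832, -0.3083, 0.1471]
tcp_rot: [2.24, 2.202, -0.0]
contact_force: [-1.0, 0.3, 6.0]
finger_gap: 0.0257
grasp_force: 44.7
```

Run:
```python
from h import *
go(584.5,-110.2,212,-1)
```

```text
t 50.4 at [ 483.2 -308.3  147.1] yaw_y -1.0 tilt 0.05 shift [199.8  98.  -65. ] turn 0.0
```

Request:
arm_command(increments=[1,0,0,-6,0,1,0,0,-12,0,1,0,0,-20,0,1,0,0,-20,0,1,0,0,-10,0,1,10,5,0,0,1,20,10,0,0,1,25,13,0,0,1,25,13,0,0,1,25,13,0,0])

```text
time: 51.35
ee_pos: [0.5388, -0.202, 0.213]
tcp_rot: [-2.239, -2.2, 0.001]
contact_force: [0.5, -1.1, -4.1]
finger_gap: 0.026
grasp_force: 44.7
```

Request:
arm_command(increments=[1,25,13,0,0,1,25,12,0,0,1,20,10,0,0,1,12,6,0,0,1,6,3,0,0,1,3,0,0,0,1,0,0,0,0,1,0,0,0,0,1,0,0,0,0])

```text
time: 52.25
ee_pos: [0.5841, -0.1146, 0.2145]
tcp_rot: [2.241, 2.201, -0.0]
contact_force: [-0.4, 0.1, -3.8]
finger_gap: 0.0257
grasp_force: 44.7
```

Run:
```python
from h import *
go(584.5,-110.2,151,-1)
```

```text
t 52.2 at [ 584.1 -114.6  214.5] yaw_y -1.0 tilt 0.02 shift [ 4.4  0.3 63.5] turn -0.0
```

Request:
arm_command(increments=[1,4,0.3,15,0,1,0,0,20,0,1,0,0,15,0,1,0,0,7,0,1,0,0,3,0,1,0,0,0,0,1,0,0,0,0,1,0,0,0,0])

```text
time: 53.05
ee_pos: [0.5853, -0.11, 0.1553]
tcp_rot: [2.239, 2.201, 0.001]
contact_force: [-0.1, 0.1, -3.1]
finger_gap: 0.0257
grasp_force: 44.7
```

Request:
arm_command(increments=[1,0,-0.6,1.5,0,1,0,0,1,0,1,0,0,0.7,0,1,0,0,0.5,0,1,0,0,0,0])

```text
time: 53.55
ee_pos: [0.5842, -0.1098, 0.1511]
tcp_rot: [2.24, 2.202, 0.0]
contact_force: [-1.1, -0.3, -0.5]
finger_gap: 0.026
grasp_force: 45.0
```

Request:
arm_command(increments=[1,0,0,0.5,0,1,0,0,0,0])

```text
time: 53.75
ee_pos: [0.5843, -0.1098, 0.1511]
tcp_rot: [2.24, 2.202, 0.001]
contact_force: [-2.4, 0.1, 4.2]
finger_gap: 0.0263
grasp_force: 45.5
```

Request:
arm_command(increments=[0.3,0,0,0,0,0.1,0,0,0,0,-0.2,0,0,0,0,-0.5,0,0,0,0,-0.8,0,0,0,0,-1,0,0,0,0,-1,0,0,0,0])

```text
time: 54.45
ee_pos: [0.5842, -0.1099, 0.1502]
tcp_rot: [2.24, 2.202, -0.0]
contact_force: [-1.0, 1.3, 0.6]
finger_gap: 0.0853
grasp_force: 0.0
```

Request:
arm_command(increments=[-1,0,0,-15,0,-1,0,0,-35,0,-1,0,0,-40,0,-1,0,0,-20,0,-1,-30,-20,0,0,-1,-40,-30,0,0,-1,-40,-30,0,0,-1,-40,-30,0,0,-1,-40,-20,0,0,-1,-20,0,0,0])

```text
time: 55.45
ee_pos: [0.4479, -0.3201, 0.2607]
tcp_rot: [2.244, 2.198, -0.002]
contact_force: [0.1, 1.0, 0.0]
finger_gap: 0.0853
grasp_force: 0.0
```

Run:
```python
from h import *
for n in("top","side"):
  p,d=snapshot(n);C=cloud(n,d)*1000
  save(n+"9.png",p)
  q0=C.reshape(-1,3)
  for nm,lo,hi,X in(("jar",85,100,(588,50)),("bottle",108,125,(586,-29)),("mallet",190,215,(580,-111))):
    q=q0[(q0[:,2]>lo)&(q0[:,2]<hi)&(abs(q0[:,0]-X[0])<60)&(abs(q0[:,1]-X[1])<38)]
    if len(q)>5:
      c,r=cv2.minEnclosingCircle(q[:,:2].astype(np.float32));print(nm,n,len(q),np.round(c,1),round(r,1),q[:,2].max().round(1))
```

```text
jar top 648 [590.6  49.1] 32.8 98.4
bottle top 155 [587.9 -27.4] 15.7 121.1
mallet top 141 [ 583.9 -110.9] 13.2 209.3
jar side 410 [590.4  52. ] 33.2 98.0
bottle side 96 [587.7 -26.3] 16.1 120.9
mallet side 71 [ 583.  -106.9] 12.4 207.2
```

View pics/side9.png

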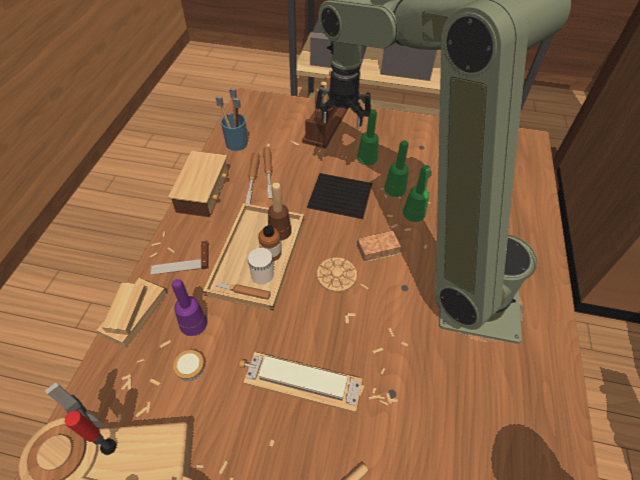

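The view shows the three back upright in the tray at (279,220), (269,240) and (261,265), each within about 3 mm of where it started. The stone is in the holder (303,378), the mat (340,195) is clear, and the bystanders haven't moved. Handing in.

```bash
python3 -c "
from station import *
print(state()['qvel'].round(3)); print(hand_in())"
```

```text
[ 0.052 -0.01   0.022  0.033  0.018  0.023]
the job is handed in; nothing more can be done
None
```

The job is done and handed in at about 56 s: the stone lies flat in its holder, the mallet, bottle and jar are back upright within about 3 mm of their places in the tray, and the mat is clear.

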